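Put the drone packs on charge

ROBOT

A 7-joint arm with a two-finger parallel gripper is mounted at the origin on the work surface. World frame = base frame: x ahead of the robot, y to its left, z up, the work surface at z = 0. Lengths are in m, angles in rad, forces in N, time in s.
With the tool pointing down it reaches from about 0.35 to 0.775 m from the base axis. Payload 3.1 kg.
Tool frame: the origin (TCP) lies between the finger pads; the fingertips stand ahead of it and the grasp point (between the pads) lies 5 mm behind it (tip_reach is the x of the fingertips in the tool frame, in m); x points along the fingers, y is the direction in which the jaws open and shut, and the axes are right-handed (so a half turn about x gives the same grasp; the last joint's range is limited). The gripper opens to 85 mm and grips with 20 to 120 N. Pads are 22 mm wide; open, the fingers measure 114 mm over their backs; the gripper's body (76 mm by 85 mm) begins 54 mm behind the grasp point. The pads swing forward as they close: fully open they stand 13 mm farther back than shut.
Start: joints at [-1.228, 0.311, 0.014, 1.512, -0.004, 1.319, -0.027], TCP at [0.206, 0.51, 0.245] pointing down, gripper open.
Joint ranges: [-2.7, 2.7], [-0.3, 1.91], [-1.27, 1.3], [0.12, 2.57], [-1.44, 4.58], [0.2, 2.03], [-3.05, 3.05]. Speed limits (rad/s): [2.79, 2.79, 3.14, 3.14, 3.14, 3.14, 3.14].

INTERFACE

Orientations are given as a unit quaternion [w, x, y, z].
In Python, from rig import get_state, capture, camera_model, finish_job, tip_reach gives the robot as it stands. The module is installed in compiled form; this text tells all that it offers.
- The arm moves only by the tool play_rows, never from a script. Its argument "motion" is one flat list of numbers, 5 for each row, row after row: the shift along the tool's x, y, z in cm, then the turn about the tool's x in rad, then the opening, from 0 (shut) to 1 (fully open). A call has 1 to 12 rows; each row shifts and turns the commanded pose from where the row before left it, along the tool's axes as they then stand; what a row does not reach is not made up. A row lasts 1/8 s, in which the tool goes at most 62.5 mm and 10.7 degrees, less where a joint would pass 70% of its speed; a pose out of reach is approached as far as the arm can. A call is refused whole if a number of a shift passes 6.25 or a number of a turn 0.188, either way. A call with a gripper value outside its range is refused whole. The fingers move at their own pace and stop on an object; "force" is the grip in N (left out, the last holds). Time passes only in rows, so rows that do not move let the fingers close. It gives the time, the measured TCP pose, the force and the opening at its end, in the units of the state.
- get_state(): the state, without advancing time (a new reading comes with each control period).
- capture(name): name is "side" or "top"; returns the picture (384x512x3 uint8, blue, green, red); there is no depth.
- camera_model(name): a dict with "vfov" (degrees; the focal length in pixels is half the picture's height over the tangent of half this angle, whatever the lens; pixels are square), "cx", "cy" (the principal point, pixels), "dist" ([k1, k2, p1, p2, k3] as OpenCV has them; the pictures are not rectified), "rvec" (rotation vector, rad) and "tvec" (3), from world to camera coordinates, as OpenCV has them. Camera axes: x right, y down, z forward; pixel columns grow to the right and rows downward; lengths in m; the calibration is good to about 2 mm. A picture is of the moment at which its call begins. camera_model takes no time and is no camera call.
- finish_job(): hands the job in, once; it reports no verdict.
The state is a dict: "time": time; "joint_pos": joint angles; "qd": joint speeds; "effort": joint torques, N m; "eef_pos": TCP position; "tool_rot": TCP orientation; "contact_force": force on the tool from outside, world axes, zero at the start; "ft_torque": the same for the moment, N m; "opening": finger opening in m.
Only numpy, scipy, OpenCV 4.12 (cv2) and the standard library are available. Lean on these libraries where they do the work, as an engineer would, in place of code of your own. Each camera call takes 0.05 s, during which the arm holds its last target. There are 200 camera calls.

TASK

Flying is over: put the four battery packs on charge. Set each pack into the charging cradle whose pocket matches its outline, contact nose in the nose slot and lying flat, fully home on the pocket floor. Set the packs down rather than dropping them, and leave the radio transmitter and the screwdriver where they lie.

Things in the scene. Friction and masses are not known exactly. Their poses are not given: they have to be found in the camera images.
- flight_pack: the large flight battery pack: long, wide and tall. Loose black hard block lying flat, 98 long x 48 wide x 38 high (mm), 300 g. The length includes a contact nose 16 long, 26 wide, 22 high, with brass strips, at the middle of one end. Grip across the 48 width. Origin: centre of the underside, halfway along the full length; x out of the nose (starts within 0.7 rad of world x), z up.
- radio_pack: the radio battery pack: long and slim. Loose black hard block lying flat, 104 long x 28 wide x 32 high (mm), 150 g. The length includes a contact nose 16 long, 14 wide, 20 high, with brass strips, at the middle of one end. Grip across the 28 width. Origin: centre of the underside, halfway along the full length; x out of the nose (starts within 0.7 rad of world x), z up.
- goggle_pack: the goggle battery pack: short and broad, its body wider than long. Loose black hard block lying flat, 60 long x 56 wide x 30 high (mm), 150 g. The length includes a contact nose 14 long, 32 wide, 18 high, with brass strips, at the middle of one end. Grip across the 56 width. Origin: centre of the underside, halfway along the full length; x out of the nose (starts within 0.7 rad of world x), z up.
- camera_pack: the camera battery pack: the smallest, short and slim. Loose black hard block lying flat, 60 long x 32 wide x 32 high (mm), 90 g. The length includes a contact nose 14 long, 16 wide, 20 high, with brass strips, at the middle of one end. Grip across the 32 width. Origin: centre of the underside, halfway along the full length; x out of the nose (starts within 0.7 rad of world x), z up.
- flight_cradle: flight pack's charger: fixed grey housing 125 x 75 x 20 mm high with a pocket in that pack's outline, floor 8 above the bench, 3.5 clearance all round; walls upright for 4, then sloping out 6 to the rim. Pack top when home: 46 above the bench. Origin: on the bench under the pocket's centre (pack origin belongs above it); x to the nose slot, within 0.25 rad of world x.
- radio_cradle: radio pack's charger: fixed grey housing 131 x 55 x 20 mm high with a pocket in that pack's outline, floor 8 above the bench, 3.5 clearance all round; walls upright for 4, then sloping out 6 to the rim. Pack top when home: 40 above the bench. Origin: on the bench under the pocket's centre (pack origin belongs above it); x to the nose slot, within 0.25 rad of world x.
- goggle_cradle: goggle pack's charger: fixed grey housing 87 x 83 x 20 mm high with a pocket in that pack's outline, floor 8 above the bench, 3.5 clearance all round; walls upright for 4, then sloping out 6 to the rim. Pack top when home: 38 above the bench. Origin: on the bench under the pocket's centre (pack origin belongs above it); x to the nose slot, within 0.25 rad of world x.
- camera_cradle: camera pack's charger: fixed grey housing 87 x 59 x 20 mm high with a pocket in that pack's outline, floor 8 above the bench, 3.5 clearance all round; walls upright for 4, then sloping out 6 to the rim. Pack top when home: 40 above the bench. Origin: on the bench under the pocket's centre (pack origin belongs above it); x to the nose slot, within 0.25 rad of world x.
- transmitter: bystander: hand-held radio transmitter with two sticks, black, about 165 x 120 x 60 mm high, loose, lying at the right of the work. Origin: centre of its underside; x along its length.
- screwdriver: bystander: black-handled screwdriver, 190 mm long, loose, lying at the left of the work. Origin: underside, about mid-length; x along the shaft.
Things that resemble listed ones, but are neither listed nor needed, are in the scene too. What is shaped like the camera_pack but orange or red is not meant.

How it is judged:
By the outcome, as a careful person would: the job done as asked, in the order asked, and still so for the second after the job is handed in, with the robot touching nothing.
It also fails if it takes over 102 s, if anything falls off the work surface, if the arm or the gripper's body presses on something with over 40 N, if the wrist force passes 120 N, or if a joint passes its speed limit or range.

## Working session

There is one attempt and no reset: what is moved stays moved. The work goes in short steps, Python scripts to look and compute and a tool call to move; the robot and the scene stay as the last step left them, time stands still between calls to the robot, and variables do not carry over. Pictures are saved under pics/ and viewed, about 12 in all and at most 16, crops included, and the job is handed in when it is done.

Besides the shell and the picture viewer there is one more tool, called after ">>>" as name(argument=value, ...), one argument or row to a line, values as JSON. play_rows: Moves the arm, as the interface text tells. Its arguments: {"type":"object","properties":{"motion":{"type":"array","items":{"type":"number"}},"force":{"type":"number"}},"required":["motion"]}

```bash
mkdir -p pics; python3 - <<'E'
from rig import *
import cv2
for n in("top","side"):
    im=capture(n);cv2.imwrite(f"pics/{n}0.png",im)
    m=camera_model(n);print(n,m)
cv2.imwrite("pics/top0b.png",cv2.resize(cv2.imread("pics/top0.png"),(800,600),interpolation=cv2.INTER_CUBIC))
print(get_state(),tip_reach)
E
```

```text
top {'vfov': 51.546103914177955, 'cx': 253.5251003490929, 'cy': 187.74018919145072, 'dist': array([-0.0426716,  0.       ,  0.       ,  0.       ,  0.       ]), 'rvec': array([ 2.17012026, -2.10936655,  0.16057857]), 'tvec': array([-0.03295682,  0.46469643,  1.35896747])}
side {'vfov': 45.35560090344653, 'cx': 257.8074046384227, 'cy': 190.85141539509593, 'dist': array([-0.0106438,  0.       ,  0.       ,  0.       ,  0.       ]), 'rvec': array([ 0.15913641, -2.84197687,  1.23256945]), 'tvec': array([0.49123825, 0.06501587, 1.46603311])}
{'time': 0.1, 'joint_pos': array([-1.22771356,  0.31165322,  0.01397694,  1.51295694, -0.00438617,
        1.3191641 , -0.02717634]), 'qd': array([ 0.00079795, -0.00076771,  0.00102954, -0.00453909, -0.00068142,
       -0.00036364, -0.00054751]), 'effort': array([ 2.72165826e-04, -3.80855548e+01,  1.46240559e-01, -2.31241876e+01,
        1.20265817e-02,  8.12267273e-03,  1.16611753e-05]), 'eef_pos': array([0.20619028, 0.50919886, 0.24430116]), 'tool_rot': array([ 0.69395706,  0.13440993,  0.69417921, -0.13591467]), 'contact_force': array([ 0.03962825, -1.00718849, -0.53151501]), 'ft_torque': array([-0.0006464 ,  0.02689571,  0.00918375]), 'opening': 0.08571095170344903} 0.014
```

View pics/top0b.png

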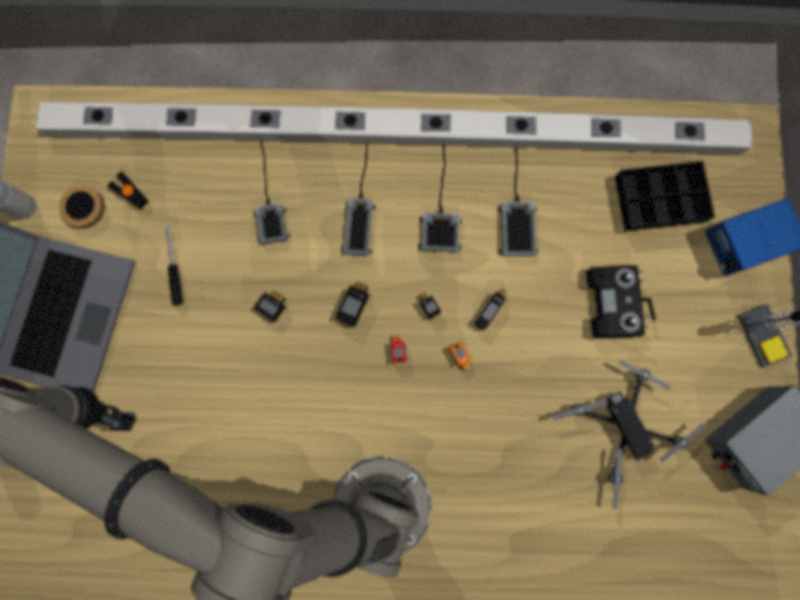

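View pics/side0.png

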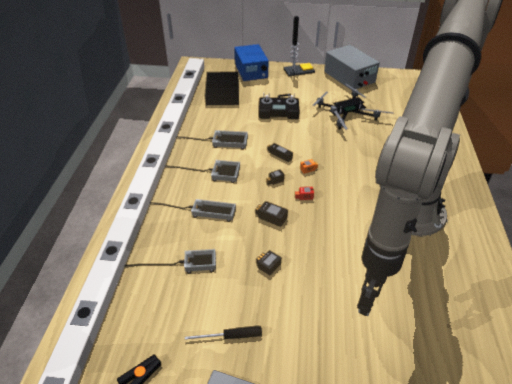

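```bash
cat > h.py <<'E'
import numpy as np,cv2
from rig import camera_model
CM={n:camera_model(n) for n in("top","side")}
def K(n):
    m=CM[n];f=192/np.tan(np.radians(m["vfov"]/2));return np.array([[f,0,m["cx"]],[0,f,m["cy"]],[0,0,1]])
def proj(n,P):
    m=CM[n];return cv2.projectPoints(np.asarray(P,float).reshape(-1,3),m["rvec"],m["tvec"],K(n),m["dist"])[0][:,0]
def back(n,uv,z):
    m=CM[n];p=cv2.undistortPoints(np.array([[uv]],float),K(n),m["dist"])[0,0]
    R=cv2.Rodrigues(m["rvec"])[0];d=R.T@[p[0],p[1],1];c=-R.T@m["tvec"];return c+d*(z-c[2])/d[2]
def w(p,x,y,yaw):
    c,s=np.cos(yaw),np.sin(yaw);p=np.asarray(p,float);q=p.copy();q[:,0]=x+c*p[:,0]-s*p[:,1];q[:,1]=y+s*p[:,0]+c*p[:,1];return q
def box(x0,x1,y,z0,z1):return [(a,b,c) for a in(x0,x1) for b in(-y,y) for c in(z0,z1)]
# L,W,H,noseL,noseW,noseH
PK=dict(flight=(98,48,38,16,26,22),radio=(104,28,32,16,14,20),goggle=(60,56,30,14,32,18),camera=(60,32,32,14,16,20))
CR=dict(flight=(125,75),radio=(131,55),goggle=(87,83),camera=(87,59))
E
python3 - <<'E'
from h import *
im=cv2.imread("pics/top0.png");s=cv2.imread("pics/side0.png")
cv2.imwrite("pics/c1.png",cv2.resize(im[120:235,155:350],None,fx=4,fy=4,interpolation=cv2.INTER_CUBIC))
cv2.imwrite("pics/c2.png",cv2.resize(s[120:285,175:325],None,fx=3.6,fy=3.6,interpolation=cv2.INTER_CUBIC))
for n,u in dict(gp=(268,306),fp=(352,305),cp=(430,306),rp=(490,310),cc=(270,224),rc=(358,226),gc=(440,232),fc=(518,228)).items():
    print(n,back("top",np.array(u)*.64,.03 if n[1]=='p' else .02).round(3))
for n,u in dict(gp=(268,262),fp=(271,213),cp=(276,177),rp=(280,153),cc=(201,261),rc=(215,210),gc=(226,171),fc=(231,139)).items():
    print(n,back("side",u,.02).round(3))
E
```

```text
gp [0.429 0.268 0.03 ]
fp [0.437 0.079 0.03 ]
cp [ 0.44  -0.097  0.03 ]
rp [ 0.434 -0.232  0.03 ]
cc [0.622 0.277 0.02 ]
rc [0.623 0.073 0.02 ]
gc [ 0.614 -0.117  0.02 ]
fc [ 0.629 -0.297  0.02 ]
gp [0.436 0.27  0.02 ]
fp [0.444 0.078 0.02 ]
cp [ 0.443 -0.092  0.02 ]
rp [ 0.439 -0.224  0.02 ]
cc [0.623 0.288 0.02 ]
rc [0.62  0.085 0.02 ]
gc [ 0.615 -0.104  0.02 ]
fc [ 0.626 -0.286  0.02 ]
```

View pics/c1.png

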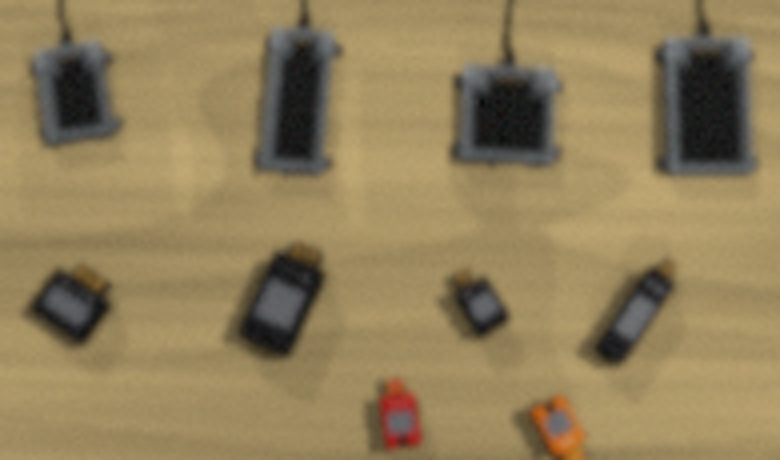

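View pics/c2.png

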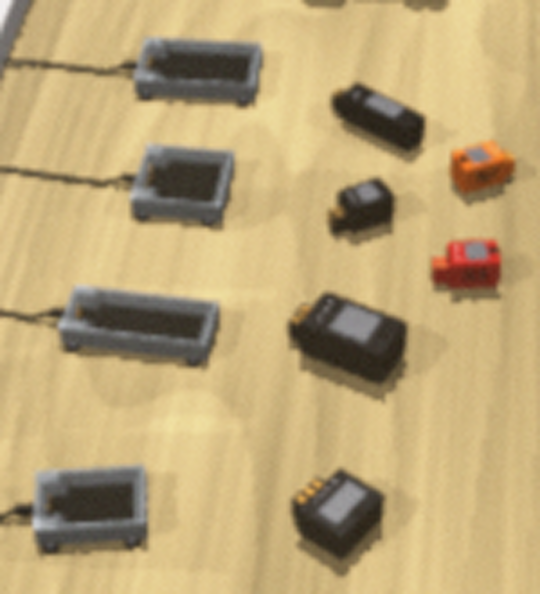

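```bash
cat >> h.py <<'E'
from scipy.optimize import minimize
S=8
def sil(n,P,win):
    u0,v0,u1,v1=win;uv=(proj(n,P)-[u0,v0]+.5)*S
    M=np.zeros(((v1-v0)*S,(u1-u0)*S),np.uint8)
    cv2.fillConvexPoly(M,cv2.convexHull(np.round(uv*16).astype(np.int32)),255,shift=4)
    return cv2.GaussianBlur(cv2.resize(M,(u1-u0,v1-v0),interpolation=cv2.INTER_AREA).astype(float)/255,(0,0),.7)
def feat(im):
    im=im.astype(float);return np.clip((im[...,2]-im[...,0])/(im.sum(2)/3+15),0,.9)
def shape(k,kind,z=0):
    if kind=="c":
        a,b=CR[k];return np.array(box(-a/2,a/2,b/2,0,20))/1e3,None
    L,W,H,nl,nw,nh=PK[k];z0=z*1e3
    return np.array(box(-L/2,L/2-nl,W/2,z0,z0+H))/1e3,np.array(box(L/2-nl,L/2,nw/2,z0,z0+nh))/1e3
def fit(ims,k,kind,g,cams=("top","side"),z=0):
    B,N=shape(k,kind,z);T=[]
    for n in cams:
        p=proj(n,w(B if N is None else np.vstack([B,N]),*g));a=np.floor(p.min(0)-7).astype(int);b=np.ceil(p.max(0)+7).astype(int)
        win=(*a,*b);T.append((n,win,feat(ims[n])[a[1]:b[1],a[0]:b[0]]))
    def cost(q):
        x=np.array([q[0]/1e3,q[1]/1e3,q[2]/50]);c=0
        for n,win,F in T:
            A=sil(n,w(B,*x),win);wt=np.ones_like(A)
            if N is not None: wt=1-sil(n,w(N,*x),win)*(1-A)
            X=np.stack([A,1-A],-1).reshape(-1,2);sw=np.sqrt(wt.ravel())
            s=np.linalg.lstsq(X*sw[:,None],F.ravel()*sw,rcond=None)[0]
            c+=((X@s-F.ravel())**2*wt.ravel()).sum()/max((s[0]-s[1])**2,1e-3)
        return c
    q0=np.array([g[0]*1e3,g[1]*1e3,g[2]*50]);best=None
    for d in (0,5,-5):
        r=minimize(cost,q0+[0,0,d],method="Nelder-Mead",options=dict(initial_simplex=q0+[0,0,d]+np.array([[0,0,0],[8,0,0],[0,8,0],[0,0,8.]]),xatol=.02,fatol=1e-4))
        if best is None or r.fun<best.fun:best=r
    return np.array([best.x[0]/1e3,best.x[1]/1e3,best.x[2]/50]),best.fun
G=dict(pflight=(.437,.079,-.4),pradio=(.434,-.232,-.55),pgoggle=(.432,.268,-.5),pcamera=(.44,-.097,.45),
 cflight=(.626,-.297,0),cradio=(.62,.077,-.1),cgoggle=(.614,-.112,0),ccamera=(.622,.28,.1))
E
cat > f0.py <<'E'
from h import *
ims={n:cv2.imread(f"pics/{n}0.png") for n in CM}
out={}
for k,g in G.items():
    for c in (("top",),("side",),("top","side")):
        r,f=fit(ims,k[1:],k[0],g,c);print(k,c,r.round(4),round(f,2))
    out[k]=r
np.save("fit0.npy",out)
big={n:cv2.resize(ims[n],None,fx=4,fy=4,interpolation=cv2.INTER_CUBIC) for n in CM}
for k,r in out.items():
    B,N=shape(k[1:],k[0])
    for n in CM:
        for P in (B,N):
            if P is None: continue
            h=cv2.convexHull((4*proj(n,w(P,*r))+1.5).round().astype(np.int32));cv2.polylines(big[n],[h],True,(0,255,0),1)
        if k[0]=="c":
            for z in (20,):
                b=np.array(CR[k[1:]])/2;
t=big["top"][480:900,620:1400];s=big["side"][480:1140,700:1300]
cv2.imwrite("pics/o.png",np.hstack([cv2.resize(t,(480,258)),cv2.resize(s,(320,352))]) if 0 else t)
cv2.imwrite("pics/o2.png",cv2.resize(s,(540,594)))
E
python3 f0.py
```

```text
pflight ('top',) [ 0.4437  0.0788 -0.396 ] 39.22
pflight ('side',) [ 0.4467  0.0739 -0.2616] 360.83
pflight ('top', 'side') [ 0.4452  0.0762 -0.3713] 419.65
pradio ('top',) [ 0.4404 -0.2348 -0.6136] 30.68
pradio ('side',) [ 0.4444 -0.2468 -0.8205] 299.93
pradio ('top', 'side') [ 0.4439 -0.2397 -0.6622] 363.36
pgoggle ('top',) [ 0.4359  0.2669 -0.5221] 36.58
pgoggle ('side',) [ 0.4384  0.2624 -0.3624] 184.79
pgoggle ('top', 'side') [ 0.4373  0.2644 -0.4793] 240.03
pcamera ('top',) [ 0.4457 -0.0927  0.5983] 21.59
pcamera ('side',) [ 0.4492 -0.1039  0.0685] 146.53
pcamera ('top', 'side') [ 0.4477 -0.0992  0.0715] 201.34
cflight ('top',) [ 0.632  -0.2979  0.028 ] 15.39
cflight ('side',) [ 0.6343 -0.3023  0.0164] 48.72
cflight ('top', 'side') [ 0.6332 -0.2993  0.0219] 78.19
cradio ('top',) [ 0.6259  0.0755 -0.0541] 12.01
cradio ('side',) [ 0.6289  0.0717 -0.0567] 65.92
cradio ('top', 'side') [ 0.6279  0.0736 -0.0543] 95.13
cgoggle ('top',) [ 0.6182 -0.116  -0.0188] 19.93
cgoggle ('side',) [ 0.6213 -0.12   -0.0223] 61.03
cgoggle ('top', 'side') [ 0.62   -0.1179 -0.0268] 96.28
ccamera ('top',) [0.628 0.279 0.191] 10.25
ccamera ('side',) [0.6306 0.2761 0.1805] 72.4
ccamera ('top', 'side') [0.6296 0.2771 0.1804] 93.84
```

View pics/o.png

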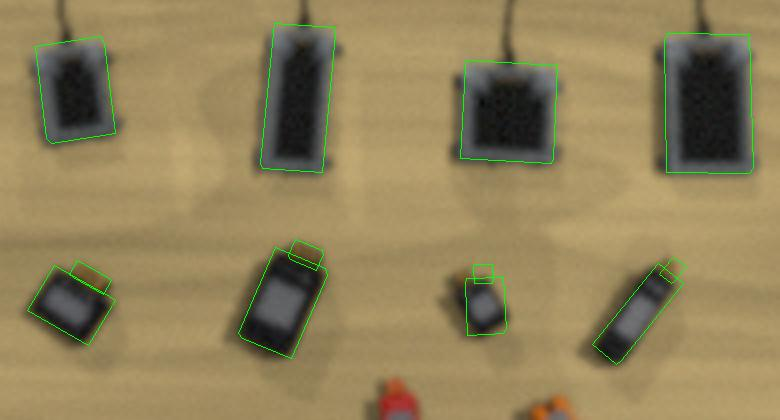

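View pics/o2.png

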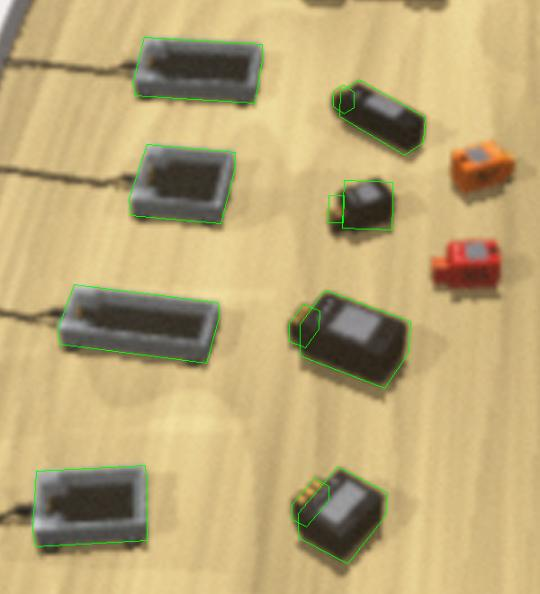

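```bash
python3 - <<'E'
s=open('h.py').read()
s=s.replace('return np.clip((im[...,2]-im[...,0])/(im.sum(2)/3+15),0,.9)','return np.clip((im[...,2]-im[...,0])/60,0,.75)')
s=s.replace('(proj(n,P)-[u0,v0]+.5)*S','(proj(n,P)-[u0,v0]+.5)*S-.5')
s=s.replace('pcamera=(.44,-.097,.45)','pcamera=(.44,-.097,.6)')
open('h.py','w').write(s)
E
python3 f0.py
python3 - <<'E'
from h import *
for n in CM:
    im=cv2.imread(f"pics/{n}0.png").astype(int)
    for nm,x,y,z in (("wood",.53,-.1,0),("wood",.53,.2,0),("flighttop",.43,.08,.038)):
        u=proj(n,[[x,y,z]])[0].round().astype(int);print(n,nm,im[u[1],u[0]])
E
python3 - <<'E'
import cv2,numpy as np
a=cv2.imread('pics/o.png');b=cv2.imread('pics/o2.png')
b=cv2.resize(b,None,fx=.75*600/594*.9,fy=.75*600/594*.9)
c=cv2.resize(a,(430,232))
M=np.zeros((max(b.shape[0],232),430+b.shape[1],3),np.uint8);M[:232,:430]=c;M[:b.shape[0],430:]=b
cv2.imwrite('pics/o3.png',M)
E
```

```text
pflight ('top',) [ 0.4436  0.0788 -0.3992] 10.99
pflight ('side',) [ 0.4474  0.0768 -0.3506] 59.32
pflight ('top', 'side') [ 0.4459  0.0773 -0.396 ] 77.83
pradio ('top',) [ 0.4413 -0.2347 -0.5955] 8.2
pradio ('side',) [ 0.4455 -0.2397 -0.6298] 33.11
pradio ('top', 'side') [ 0.4434 -0.2364 -0.6021] 47.73
pgoggle ('top',) [ 0.4357  0.2658 -0.5218] 12.86
pgoggle ('side',) [ 0.439   0.2639 -0.4806] 51.25
pgoggle ('top', 'side') [ 0.4376  0.2651 -0.5416] 72.86
pcamera ('top',) [ 0.4455 -0.0909  0.5551] 8.44
pcamera ('side',) [ 0.4498 -0.0963  0.0899] 30.69
pcamera ('top', 'side') [ 0.4471 -0.0923  0.54  ] 53.22
cflight ('top',) [ 0.6315 -0.2973  0.0206] 14.13
cflight ('side',) [ 0.6337 -0.2999  0.0217] 26.27
cflight ('top', 'side') [ 0.6324 -0.2983  0.0296] 46.64
cradio ('top',) [ 0.6252  0.0754 -0.0525] 10.62
cradio ('side',) [ 0.6281  0.0737 -0.06  ] 35.32
cradio ('top', 'side') [ 0.6271  0.0745 -0.057 ] 53.54
cgoggle ('top',) [ 0.6174 -0.1158 -0.0195] 15.44
cgoggle ('side',) [ 0.6204 -0.118  -0.0212] 28.7
cgoggle ('top', 'side') [ 0.6191 -0.1167 -0.0168] 52.35
ccamera ('top',) [0.6272 0.2787 0.1912] 11.14
ccamera ('side',) [0.6296 0.2775 0.1929] 37.27
ccamera ('top', 'side') [0.629  0.2781 0.1943] 53.76
top wood [ 93 137 154]
top wood [ 98 143 164]
top flighttop [101 100  98]
side wood [127 179 204]
side wood [138 196 222]
side flighttop [146 143 146]
```

View pics/o3.png

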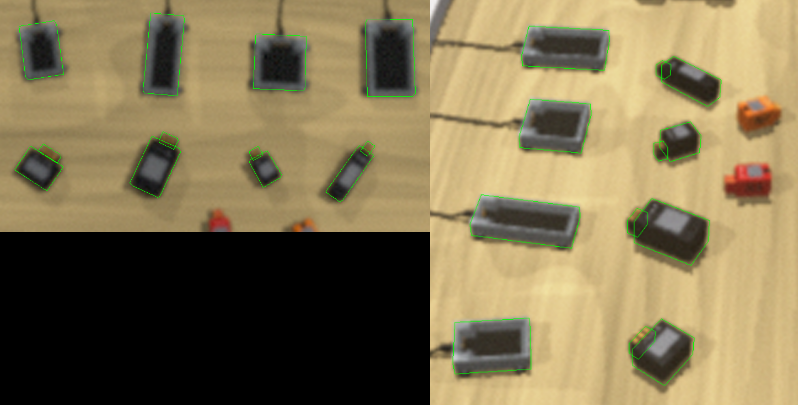

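```bash
cat >> h.py <<'E'
from scipy.spatial.transform import Rotation as Ro
def tool(s=None):
    from rig import get_state
    s=s or get_state();q=s["tool_rot"];R=Ro.from_quat([q[1],q[2],q[3],q[0]]).as_matrix();return s,R
def go(x,y,z,yaw):
    "turn needed first, then shift (cm) in the tool frame after the turn"
    s,R=tool();psi=np.arctan2(R[1,1],R[0,1]);t=yaw+np.pi/2
    d=(t-psi+np.pi/2)%np.pi-np.pi/2
    R2=R@Ro.from_euler('x',-d).as_matrix()
    print("t",round(s["time"],2),"pos",s["eef_pos"].round(4),"Rx",R[:,0].round(3),"open",round(s["opening"],4),"F",s["contact_force"].round(1),"j7",s["joint_pos"][6].round(2))
    print("turn",round(-d,4),"shift",((R2.T@(np.array([x,y,z])-s["eef_pos"]))*100).round(2))
E
python3 - <<'E'
from h import *
f=np.load("fit0.npy",allow_pickle=True).item()
x,y,a=f["pgoggle"];print(f);go(x-.005*np.cos(a),y-.005*np.sin(a),.12,-.522)
E
```

```text
{'pflight': array([ 0.44587374,  0.07734787, -0.39598704]), 'pradio': array([ 0.44335124, -0.23641395, -0.60214153]), 'pgoggle': array([ 0.43762094,  0.265118  , -0.54158171]), 'pcamera': array([ 0.44711469, -0.09226397,  0.53995824]), 'cflight': array([ 0.63240027, -0.29826651,  0.02955414]), 'cradio': array([ 0.62714103,  0.07453774, -0.05700112]), 'cgoggle': array([ 0.61911623, -0.11666745, -0.01678929]), 'ccamera': array([0.62903884, 0.27809235, 0.19431436])}
t 0.1 pos [0.2062 0.5092 0.2443] Rx [-0.001 -0.002 -1.   ] open 0.0857 F [ 0.  -1.  -0.5] j7 -0.03
turn 0.1373 shift [12.46 -9.58 31.73]
```

>>> play_rows(
  motion=[0,0,0,0.137,1,1,-1,3.5,0,1,1,-1,3.5,0,1,1,-1,3.5,0,1,1,-1,3.5,0,1,1,-1,3.5,0,1,1,-1,3.5,0,1,1,-1,3.5,0,1,1,-1,3.5,0,1,1,-0.58,3.5,0,1,1,0,0,0,1,0,0,0,0,1],
  force=40,
)

```text
time: 1.6
eef_pos: [0.4353, 0.2784, 0.144]
tool_rot: [0.682, 0.182, 0.684, -0.183]
contact_force: [-1.3, -0.2, 0.4]
opening: 0.0853
```

```bash
cat > pk.py <<'E'
import sys
from h import *
f=np.load("fit0.npy",allow_pickle=True).item()
k=sys.argv[1];z=float(sys.argv[2]);o=-PK[k[1:]][3]/2000 if len(sys.argv)<4 else float(sys.argv[3])
x,y,a=f[k];go(x+o*np.cos(a),y+o*np.sin(a),z,a)
E
python3 pk.py pgoggle .028 -.005
```

```text
t 1.6 pos [0.4353 0.2784 0.144 ] Rx [-0.003 -0.001 -1.   ] open 0.0853 F [-1.3 -0.2  0.4] j7 0.52
turn 0.0201 shift [11.61 -0.99  0.41]
```

>>> play_rows(
  motion=[0,-0.5,0.2,0.02,1,1.5,-0.49,0.21,0,1,2.5,0,0,0,1,2.5,0,0,0,1,2.5,0,0,0,1,1.6,0,0,0,1,1,0,0,0,1,0,0,0,0,1,0,0,0,0,0.5,0,0,0,0,0.5,0,0,0,0,0.5,0,0,0,0,0.5],
  force=40,
)

```text
time: 3.1
eef_pos: [0.4361, 0.2682, 0.0304]
tool_rot: [0.682, 0.19, 0.681, -0.189]
contact_force: [0.5, -1.0, 4.9]
opening: 0.0546
```

>>> play_rows(
  motion=[0,0,0,0,0.3,0,0,0,0,0.3,0,0,0,0,0.3,0,0,0,0,0.3],
)

```text
time: 3.6
eef_pos: [0.4361, 0.2682, 0.0304]
tool_rot: [0.682, 0.19, 0.681, -0.189]
contact_force: [-0.9, -1.5, 6.1]
opening: 0.0547
```

>>> play_rows(
  motion=[-1,0,0,0,0.3,-2.5,0,0,0,0.3,-2.5,0,0,0,0.3,0,0,0,0,0.3,0,0,0,0,0.3],
)

```text
time: 4.22
eef_pos: [0.4345, 0.2675, 0.0884]
tool_rot: [0.681, 0.189, 0.682, -0.19]
contact_force: [-1.0, -1.1, -2.1]
opening: 0.0549
```

```bash
cat > held.py <<'E'
# fit held pack: args name, pack-bottom z = tcp z - off
import sys
from h import *
from rig import capture
k=sys.argv[1];off=float(sys.argv[2]);o=float(sys.argv[3])
s,R=tool();yaw=np.arctan2(R[1,1],R[0,1])-np.pi/2
if np.cos(yaw)<0:yaw+=np.pi
yaw=(yaw+np.pi)%(2*np.pi)-np.pi
p=s["eef_pos"];g=(p[0]-o*np.cos(yaw),p[1]-o*np.sin(yaw),yaw)
print("tcp",p.round(4),"F",s["contact_force"].round(1),"expected",np.round(g,4))
ims={n:capture(n) for n in CM};np.savez(f"pics/held_{k}.npz",**ims)
big=[]
for n in CM:
    r,c=fit(ims,k,"p",g,(n,),p[2]-off);d=r-g
    ca,sa=np.cos(yaw),np.sin(yaw)
    print(n,r.round(4),round(c,1),"along/across mm",(1e3*np.array([ca*d[0]+sa*d[1],-sa*d[0]+ca*d[1]])).round(1),"dyaw",d[2].round(3))
    B,N=shape(k,"p",p[2]-off);im=cv2.resize(ims[n],None,fx=4,fy=4,interpolation=cv2.INTER_CUBIC)
    for P in (B,N):cv2.polylines(im,[cv2.convexHull((4*proj(n,w(P,*g))+1.5).round().astype(np.int32))],True,(0,255,0),1)
    c=(4*proj(n,[p])[0]).astype(int);big.append(im[max(c[1]-190,0):,max(c[0]-190,0):][:380,:380])
cv2.imwrite(f"pics/held_{k}.png",np.hstack(big))
E
python3 held.py goggle .0300 -.005
```

```text
tcp [0.4345 0.2675 0.0884] F [-1.  -1.1 -2.1] expected [ 0.4387  0.2649 -0.5416]
top [ 0.4403  0.2746 -0.5322] 513.7 along/across mm [-3.7  9.2] dyaw 0.009
side [ 0.451   0.2353 -0.6806] 286.3 along/across mm [ 25.7 -19.1] dyaw -0.139
```

View pics/held_goggle.png

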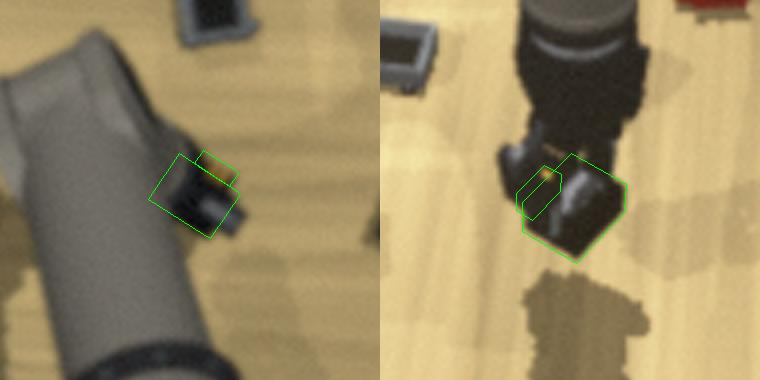

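```bash
python3 pk.py cgoggle .10 -.005
```

```text
t 4.33 pos [0.4341 0.2672 0.0879] Rx [-0.003 -0.002 -1.   ] open 0.0547 F [ 0.   0.  -1.4] j7 0.53
turn -0.5248 shift [ -1.19 -38.07  18.64]
```

>>> play_rows(
  motion=[-0.5,0,0,-0.13,0.3,-0.5,0,0,-0.13,0.3,-0.5,0,0,-0.13,0.3,-0.5,0,0,-0.135,0.3,0,-2.5,1.2,0,0.3,0,-3.5,1.7,0,0.3,0,-3.5,1.7,0,0.3,0,-3.5,1.7,0,0.3,0,-3.5,1.7,0,0.3,0,-3.5,1.7,0,0.3,0,-3.5,1.7,0,0.3,0,-3.5,1.7,0,0.3],
)

```text
time: 5.82
eef_pos: [0.5613, -0.0054, 0.1079]
tool_rot: [0.706, 0.006, 0.708, -0.006]
contact_force: [-0.4, 0.1, -1.6]
opening: 0.0548
```

>>> play_rows(
  motion=[0,-3.5,1.7,0,0.3,0,-3.5,1.7,0,0.3,0,-2.5,1.3,0,0.3,0,-1.07,0.84,0,0.3,0,0,0,0,0.3,0,0,0,0,0.3],
)

```text
time: 6.58
eef_pos: [0.6149, -0.1086, 0.1088]
tool_rot: [0.707, 0.006, 0.708, -0.004]
contact_force: [0.4, -0.1, -1.3]
opening: 0.0545
```

```bash
python3 pk.py cgoggle .06 -.005; python3 held.py goggle .0302 -.005
```

```text
t 6.58 pos [ 0.6149 -0.1086  0.1088] Rx [-0.001  0.002 -1.   ] open 0.0545 F [ 0.4 -0.1 -1.3] j7 1.81
turn 0.0024 shift [ 4.87 -0.81 -0.06]
tcp [ 0.6149 -0.1086  0.1088] F [ 0.4 -0.1 -1.3] expected [ 0.6199 -0.1087 -0.0144]
top [ 0.6373 -0.0207 -0.709 ] 0.0 along/across mm [16.1 88.2] dyaw -0.695
side [ 0.6171 -0.0776  0.1735] 932.1 along/across mm [-3.2 31. ] dyaw 0.188
```

View pics/held_goggle.png

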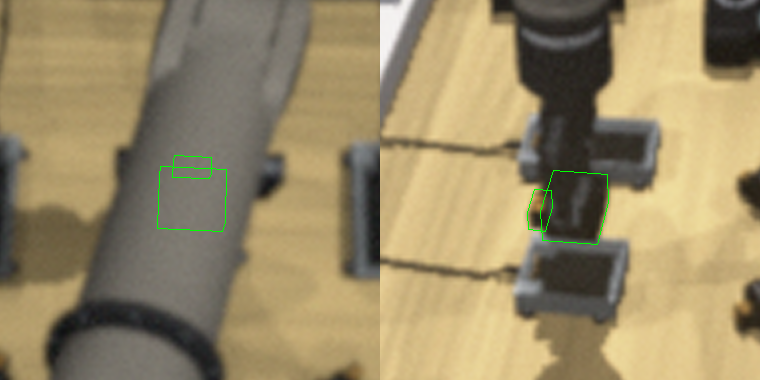

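>>> play_rows(
  motion=[1,-0.81,-0.06,0,0.3,2,0,0,0,0.3,1.5,0,0,0,0.3,0.5,0,0,0,0.3,0.4,0,0,0,0.3,0.4,0,0,0,0.3,0.3,0,0,0,0.3,0.3,0,0,0,0.3,0.2,0,0,0,0.3,0.2,0,0,0,0.3,0,0,0,0,0.3,0,0,0,0,0.3],
)

```text
time: 8.18
eef_pos: [0.6148, -0.1191, 0.0414]
tool_rot: [0.707, 0.006, 0.707, -0.006]
contact_force: [-0.2, 0.5, -2.3]
opening: 0.0548
```

>>> play_rows(
  motion=[0.1,0.2,0,0,0.3,0.1,0,0,0,0.3,0.1,0,0,0,0.3,0.1,0,0,0,0.3,0,0,0,0,0.3,0,0,0,0,0.3],
)

```text
time: 8.93
eef_pos: [0.6147, -0.1169, 0.0385]
tool_rot: [0.707, 0.006, 0.707, -0.006]
contact_force: [-1.9, 2.1, 5.6]
opening: 0.0549
```

>>> play_rows(
  motion=[0,0,0,0,0.75,0,0,0,0,0.85,0,0,0,0,1,0,0,0,0,1,-1,0,0,0,1,-3,0,0,0,1,-3,0,0,0,1,-1,0,0,0,1,0,0,0,0,1],
)

```text
time: 10.05
eef_pos: [0.6151, -0.1171, 0.118]
tool_rot: [0.708, 0.006, 0.707, -0.006]
contact_force: [-0.5, -0.9, -0.7]
opening: 0.0854
```

```bash
python3 pk.py pflight .12;python3 pk.py pradio .12;python3 pk.py pcamera .12
```

```text
t 10.05 pos [ 0.6151 -0.1171  0.118 ] Rx [ 0.002 -0.    -1.   ] open 0.0854 F [-0.5 -0.9 -0.7] j7 1.82
turn 0.3792 shift [ -0.23  11.42 -23.91]
t 10.05 pos [ 0.6151 -0.1171  0.118 ] Rx [ 0.002 -0.    -1.   ] open 0.0854 F [-0.5 -0.9 -0.7] j7 1.82
turn 0.5854 shift [ -0.22 -19.56  -8.2 ]
t 10.05 pos [ 0.6151 -0.1171  0.118 ] Rx [ 0.002 -0.    -1.   ] open 0.0854 F [-0.5 -0.9 -0.7] j7 1.82
turn -0.5567 shift [ -0.23  10.77 -13.83]
```

>>> play_rows(
  motion=[0,0,0,-0.139,1,0,0,0,-0.139,1,0,0,0,-0.139,1,0,0,0,-0.139,1,0,1.8,-2.3,0,1,0,1.8,-2.3,0,1,0,1.8,-2.3,0,1,0,1.8,-2.3,0,1,0,1.8,-2.3,0,1,0,1.77,-2.33,0,1,0,0,0,0,1,0,0,0,0,1],
)

```text
time: 11.55
eef_pos: [0.4409, -0.0956, 0.1168]
tool_rot: [0.681, -0.188, 0.682, 0.188]
contact_force: [-0.7, 0.1, 0.5]
opening: 0.0851
```

```bash
python3 pk.py pcamera .030; python3 - <<'E'
from h import *
from rig import capture
ims={n:capture(n) for n in CM}
for n in CM: cv2.imwrite(f"pics/{n}1.png",ims[n])
L=[]
for n in CM:
    c=proj(n,[(.535,-.115,.02)])[0].astype(int);L.append(cv2.resize(ims[n][c[1]-50:c[1]+50,c[0]-65:c[0]+65],(390,300),interpolation=cv2.INTER_CUBIC))
cv2.imwrite("pics/v1.png",np.hstack(L))
E
```

```text
t 11.55 pos [ 0.4409 -0.0956  0.1168] Rx [-0.  0. -1.] open 0.0851 F [-0.7  0.1  0.5] j7 2.32
turn -0.0006 shift [ 8.68 -0.04  0.01]
```

View pics/v1.png

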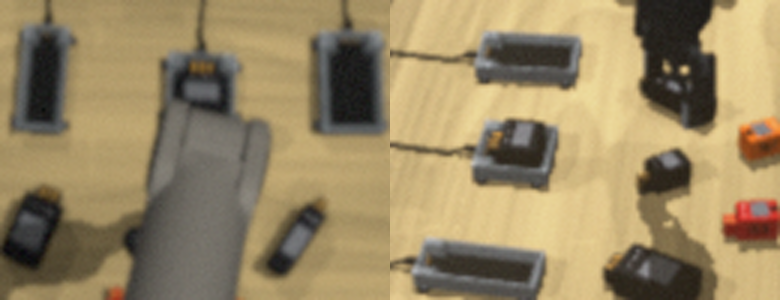

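>>> play_rows(
  motion=[1.5,0,0,0,1,2.5,0,0,0,1,2.5,0,0,0,1,1.5,0,0,0,1,0.68,0,0,0,1,0,0,0,0,0.5,0,0,0,0,0.3,0,0,0,0,0.2,0,0,0,0,0.1,0,0,0,0,0.1,0,0,0,0,0.1,0,0,0,0,0.1],
  force=30,
)

```text
time: 13.15
eef_pos: [0.4416, -0.0959, 0.0313]
tool_rot: [0.682, -0.189, 0.681, 0.188]
contact_force: [0.0, 0.2, 5.4]
opening: 0.0311
```

>>> play_rows(
  motion=[0,0,0,0,0.1,0,0,0,0,0.1],
)

```text
time: 13.4
eef_pos: [0.4416, -0.0959, 0.0313]
tool_rot: [0.682, -0.189, 0.681, 0.188]
contact_force: [0.5, -0.1, 6.0]
opening: 0.0312
```

>>> play_rows(
  motion=[-1,0,0,0,0.1,-2.5,0,0,0,0.1,-2.5,0,0,0,0.1,-2,0,0,0,0.1,0,0,0,0,0.1],
)

```text
time: 14.02
eef_pos: [0.4417, -0.0958, 0.1119]
tool_rot: [0.683, -0.189, 0.68, 0.188]
contact_force: [-1.1, -0.4, -1.7]
opening: 0.0313
```

```bash
python3 pk.py ccamera .11
```

```text
t 14.03 pos [ 0.4417 -0.0958  0.1119] Rx [ 0.003 -0.    -1.   ] open 0.0313 F [-1.1 -0.4 -1.7] j7 2.32
turn 0.345 shift [ 0.23 33.06 24.9 ]
```

>>> play_rows(
  motion=[0,0,0,0.115,0.1,0,0,0,0.115,0.1,0,0,0,0.115,0.1,0,3,2.26,0,0.1,0,3,2.26,0,0.1,0,3,2.26,0,0.1,0,3,2.26,0,0.1,0,3,2.26,0,0.1,0,3,2.26,0,0.1,0,3,2.26,0,0.1,0,3,2.26,0,0.1,0,3,2.26,0,0.1],
)

```text
time: 15.52
eef_pos: [0.5874, 0.2093, 0.1086]
tool_rot: [0.703, -0.069, 0.705, 0.068]
contact_force: [0.3, -0.0, -0.3]
opening: 0.0313
```

>>> play_rows(
  motion=[0,3,2.26,0,0.1,0,2,1.5,0,0.1,0,1.06,0.8,0,0.1,0,0,0,0,0.1,0,0,0,0,0.1,0,0,0,0,0.1],
)

```text
time: 16.27
eef_pos: [0.6213, 0.2751, 0.1106]
tool_rot: [0.704, -0.068, 0.704, 0.068]
contact_force: [0.6, 0.4, -1.4]
opening: 0.0312
```

```bash
python3 pk.py ccamera .0393;python3 held.py camera .0313 -.007
```

```text
t 16.27 pos [0.6213 0.2751 0.1106] Rx [-0.    -0.001 -1.   ] open 0.0312 F [ 0.6  0.4 -1.4] j7 1.34
turn -0.0019 shift [7.13 0.15 0.12]
tcp [0.6213 0.2751 0.1106] F [ 0.6  0.4 -1.4] expected [0.6281 0.2764 0.1924]
top [0.6388 0.2596 0.0593] 565.2 along/across mm [  7.2 -18.5] dyaw -0.133
side [0.6316 0.2686 0.2674] 774.0 along/across mm [ 2.  -8.3] dyaw 0.075
```

View pics/held_camera.png

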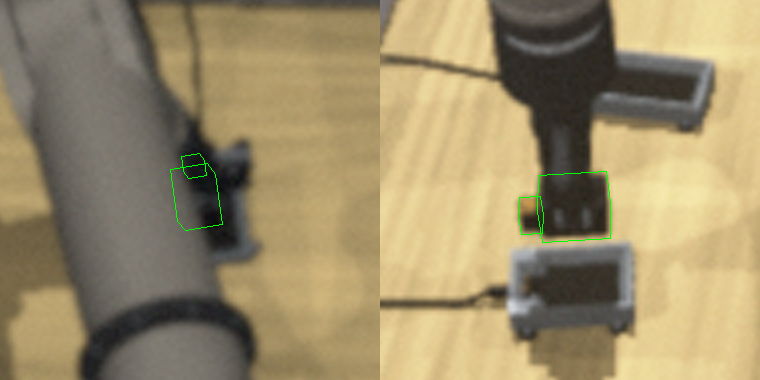

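>>> play_rows(
  motion=[1,0.05,0.05,0,0.1,2,0,0,0,0.1,1.5,0,0,0,0.1,0.7,0,0,0,0.1,0.5,0,0,0,0.1,0.4,0,0,0,0.1,0.3,0,0,0,0.1,0.3,0,0,0,0.1,0.2,0,0,0,0.1,0.1,0,0,0,0.1,0,0,0,0,0.1,0,0,0,0,0.1],
)

```text
time: 17.88
eef_pos: [0.6217, 0.2774, 0.0406]
tool_rot: [0.704, -0.069, 0.704, 0.069]
contact_force: [0.4, -0.2, -1.5]
opening: 0.0316
```

```bash
python3 pk.py ccamera .0393
```

```text
t 17.88 pos [0.6217 0.2774 0.0406] Rx [ 0.  0. -1.] open 0.0316 F [ 0.4 -0.2 -1.5] j7 1.34
turn -0.0 shift [ 0.13 -0.08  0.03]
```

>>> play_rows(
  motion=[0.1,0,0,0,0.1,0.1,0,0,0,0.1,0.05,0,0,0,0.1,0,0,0,0,0.1,0,0,0,0,0.1],
)

```text
time: 18.5
eef_pos: [0.6217, 0.2775, 0.0395]
tool_rot: [0.704, -0.068, 0.704, 0.069]
contact_force: [-2.6, -2.1, 5.8]
opening: 0.0311
```

>>> play_rows(
  motion=[0,0,0,0,0.45,0,0,0,0,0.6,0,0,0,0,0.8,0,0,0,0,1,0,0,0,0,1,-1,0,0,0,1,-3,0,0,0,1,-3,0,0,0,1,-1,0,0,0,1,0,0,0,0,1],
)

```text
time: 19.75
eef_pos: [0.622, 0.2776, 0.1188]
tool_rot: [0.704, -0.068, 0.703, 0.069]
contact_force: [0.6, -1.0, -0.6]
opening: 0.0856
```

```bash
python3 pk.py pflight .12
```

```text
t 19.75 pos [0.622  0.2776 0.1188] Rx [ 0.002  0.001 -1.   ] open 0.0856 F [ 0.6 -1.  -0.6] j7 1.34
turn 0.5903 shift [ -0.16 -25.27  -9.32]
```

>>> play_rows(
  motion=[0,0,0,0.148,1,0,0,0,0.148,1,0,0,0,0.147,1,0,0,0,0.147,1,0,-4,-1.5,0,1,0,-4,-1.5,0,1,0,-4,-1.5,0,1,0,-4,-1.5,0,1,0,-4,-1.5,0,1,0,-3.27,-1.1,0,1,0,-2,-0.72,0,1,0,0,0,0,1],
)

```text
time: 21.25
eef_pos: [0.4362, 0.0787, 0.1169]
tool_rot: [0.692, 0.139, 0.694, -0.14]
contact_force: [0.6, 0.1, 0.1]
opening: 0.0855
```

>>> play_rows(
  motion=[0,0,0,0,1,0,0,0,0,1],
)

```text
time: 21.5
eef_pos: [0.4388, 0.0812, 0.1178]
tool_rot: [0.693, 0.139, 0.693, -0.138]
contact_force: [0.1, 0.8, -0.2]
opening: 0.085
```

```bash
python3 pk.py pflight .030
```

```text
t 21.5 pos [0.4388 0.0812 0.1178] Rx [ 0.  0. -1.] open 0.085 F [ 0.1  0.8 -0.2] j7 1.02
turn 0.0018 shift [ 8.78 -0.08 -0.  ]
```

>>> play_rows(
  motion=[1.5,-0.08,0,0,1,2.5,0,0,0,1,2.5,0,0,0,1,1.6,0,0,0,1,0.68,0,0,0,1,0,0,0,0,0.6,0,0,0,0,0.4,0,0,0,0,0.3,0,0,0,0,0.3,0,0,0,0,0.3,0,0,0,0,0.3,0,0,0,0,0.3],
  force=50,
)

```text
time: 23.0
eef_pos: [0.4391, 0.0799, 0.0312]
tool_rot: [0.694, 0.139, 0.692, -0.138]
contact_force: [0.1, 1.6, 5.7]
opening: 0.0469
```

>>> play_rows(
  motion=[0,0,0,0,0.2,0,0,0,0,0.2],
)

```text
time: 23.25
eef_pos: [0.439, 0.0799, 0.0312]
tool_rot: [0.694, 0.139, 0.693, -0.138]
contact_force: [-0.6, 0.9, 5.1]
opening: 0.0466
```

>>> play_rows(
  motion=[-1,0,0,0,0.2,-2.5,0,0,0,0.2,-2.5,0,0,0,0.2,-2,0,0,0,0.2,0,0,0,0,0.2],
)

```text
time: 23.88
eef_pos: [0.4384, 0.0794, 0.1112]
tool_rot: [0.694, 0.139, 0.693, -0.139]
contact_force: [0.1, -0.1, -3.1]
opening: 0.0468
```

```bash
python3 pk.py cflight .12
```

```text
t 23.88 pos [0.4384 0.0794 0.1112] Rx [ 0.002  0.001 -1.   ] open 0.0468 F [ 0.1 -0.1 -3.1] j7 1.02
turn -0.4255 shift [ -0.86 -38.32  17.47]
```

>>> play_rows(
  motion=[-0.3,0,0,-0.14,0.2,-0.3,0,0,-0.14,0.2,-0.3,0,0,-0.145,0.2,0,-2.5,1.14,0,0.2,0,-3.5,1.6,0,0.2,0,-3.5,1.6,0,0.2,0,-3.5,1.6,0,0.2,0,-3.5,1.6,0,0.2,0,-3.5,1.6,0,0.2,0,-3.5,1.6,0,0.2,0,-3.5,1.6,0,0.2,0,-3.5,1.6,0,0.2],
)

```text
time: 25.38
eef_pos: [0.5851, -0.2219, 0.1168]
tool_rot: [0.706, -0.01, 0.708, 0.011]
contact_force: [1.4, 0.7, -2.9]
opening: 0.0467
```

>>> play_rows(
  motion=[0,-3.5,1.6,0,0.2,0,-2.5,1.13,0,0.2,0,-1.82,0.8,0,0.2,0,0,0,0,0.2,0,0,0,0,0.2,0,0,0,0,0.2],
)

```text
time: 26.12
eef_pos: [0.6236, -0.2966, 0.1187]
tool_rot: [0.707, -0.01, 0.707, 0.012]
contact_force: [-0.3, -0.4, -2.7]
opening: 0.0468
```

```bash
python3 pk.py cflight .0392
```

```text
t 26.12 pos [ 0.6236 -0.2966  0.1187] Rx [-0.001  0.002 -1.   ] open 0.0468 F [-0.3 -0.4 -2.7] j7 2.15
turn 0.0014 shift [ 7.95 -0.21  0.09]
```

>>> play_rows(
  motion=[1,-0.05,0.05,0.005,0.2,2.3,0,0,0,0.2,2,0,0,0,0.2,0.7,0,0,0,0.2,0.5,0,0,0,0.2,0.4,0,0,0,0.2,0.3,0,0,0,0.2,0.3,0,0,0,0.2,0.2,0,0,0,0.2,0.1,0,0,0,0.2,0,0,0,0,0.2,0,0,0,0,0.2],
)

```text
time: 27.62
eef_pos: [0.6243, -0.2991, 0.0413]
tool_rot: [0.707, -0.009, 0.707, 0.009]
contact_force: [-0.1, -1.3, -3.0]
opening: 0.0471
```

```bash
python3 pk.py cflight .0392
```

```text
t 27.62 pos [ 0.6243 -0.2991  0.0413] Rx [ 0. -0. -1.] open 0.0471 F [-0.1 -1.3 -3. ] j7 2.16
turn -0.0053 shift [0.21 0.06 0.01]
```

>>> play_rows(
  motion=[0.1,0.05,0,0,0.2,0.1,0,0,0,0.2,0.1,0,0,0,0.2,0.05,0,0,0,0.2,0,0,0,0,0.2,0,0,0,0,0.2],
)

```text
time: 28.38
eef_pos: [0.6243, -0.2984, 0.0393]
tool_rot: [0.707, -0.009, 0.707, 0.009]
contact_force: [-3.7, 1.7, 5.8]
opening: 0.0472
```

Home (z 0.0393 vs 0.0392 expected, contact felt). Release and go to the radio pack.

>>> play_rows(
  motion=[0,0,0,0,0.62,0,0,0,0,0.75,0,0,0,0,1,0,0,0,0,1,0,0,0,0,1,-1,0,0,0,1,-3,0,0,0,1,-3,0,0,0,1,-1,0,0,0,1,0,0,0,0,1],
)

```text
time: 29.62
eef_pos: [0.6246, -0.2987, 0.1185]
tool_rot: [0.708, -0.009, 0.706, 0.008]
contact_force: [-0.7, 0.5, -0.1]
opening: 0.0851
```

```bash
python3 pk.py pradio .12
```

```text
t 29.62 pos [ 0.6246 -0.2987  0.1185] Rx [ 0.002 -0.001 -1.   ] open 0.0851 F [-0.7  0.5 -0.1] j7 2.15
turn 0.6264 shift [ -0.18  -5.13 -19.27]
```

>>> play_rows(
  motion=[0,0,0,0.157,1,0,0,0,0.157,1,0,0,0,0.156,1,0,0,0,0.156,1,0,-0.9,-3.5,0,1,0,-0.9,-3.5,0,1,0,-0.9,-3.5,0,1,0,-0.9,-3.5,0,1,0,-0.9,-3.2,0,1,0,-0.63,-2.07,0,1,0,0,0,0,1,0,0,0,0,1],
)

```text
time: 31.12
eef_pos: [0.437, -0.2316, 0.1173]
tool_rot: [0.675, 0.209, 0.675, -0.209]
contact_force: [-0.2, -0.2, 0.3]
opening: 0.0853
```

```bash
python3 pk.py pradio .030; python3 - <<'E'
from h import *
from rig import capture
ims={n:capture(n) for n in CM};f=np.load("fit0.npy",allow_pickle=True).item()
print(fit(ims,"radio","p",f["pradio"],("side",)))
L=[]
for n in CM:
    cv2.imwrite(f"pics/{n}2.png",ims[n])
    c=proj(n,[(.55,-.20,.02)])[0].astype(int);L.append(cv2.resize(ims[n][c[1]-50:c[1]+50,c[0]-65:c[0]+65],(390,300),interpolation=cv2.INTER_CUBIC))
cv2.imwrite("pics/v2.png",np.hstack(L))
E
```

```text
t 31.12 pos [ 0.437  -0.2316  0.1173] Rx [ 0. -0. -1.] open 0.0853 F [-0.2 -0.2  0.3] j7 1.59
turn 0.0009 shift [ 8.73 -0.03 -0.01]
(array([ 0.4452831 , -0.23821382, -0.62617107]), np.float64(34.444076597087594))
```

View pics/v2.png

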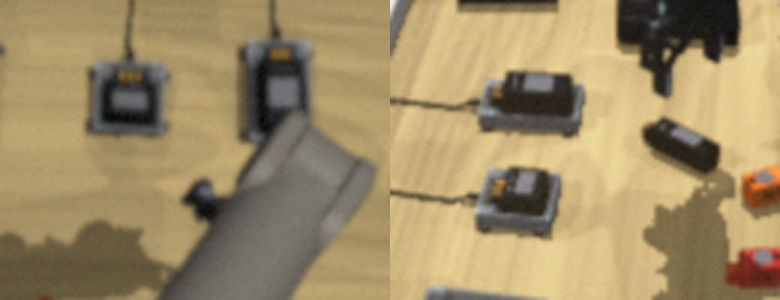

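>>> play_rows(
  motion=[1.5,0,0,0,1,2.5,0,0,0,1,2.5,0,0,0,1,1.6,0,0,0,1,0.63,0,0,0,1,0,0,0,0,0.5,0,0,0,0,0.3,0,0,0,0,0.2,0,0,0,0,0.1,0,0,0,0,0.1,0,0,0,0,0.1,0,0,0,0,0.1],
  force=40,
)

```text
time: 32.72
eef_pos: [0.4371, -0.2322, 0.0313]
tool_rot: [0.676, 0.209, 0.675, -0.21]
contact_force: [-0.2, 0.2, 5.3]
opening: 0.0267
```

>>> play_rows(
  motion=[0,0,0,0,0.1,0,0,0,0,0.1],
)

```text
time: 32.98
eef_pos: [0.4371, -0.2321, 0.0313]
tool_rot: [0.676, 0.209, 0.675, -0.21]
contact_force: [-0.1, 0.9, 5.8]
opening: 0.0268
```

>>> play_rows(
  motion=[-1,0,0,0,0.1,-2.5,0,0,0,0.1,-2.5,0,0,0,0.1,-2,0,0,0,0.1,0,0,0,0,0.1],
)

```text
time: 33.6
eef_pos: [0.4372, -0.2321, 0.1118]
tool_rot: [0.677, 0.209, 0.674, -0.21]
contact_force: [0.5, 0.1, -1.9]
opening: 0.027
```

```bash
python3 pk.py cradio .12
```

```text
t 33.6 pos [ 0.4372 -0.2321  0.1118] Rx [ 0.003 -0.001 -1.   ] open 0.027 F [ 0.5  0.1 -1.9] j7 1.6
turn -0.5447 shift [-0.8  31.7  16.41]
```

>>> play_rows(
  motion=[-0.2,0,0,-0.136,0.1,-0.2,0,0,-0.136,0.1,-0.2,0,0,-0.136,0.1,-0.2,0,0,-0.137,0.1,0,2,1,0,0.1,0,3,1.55,0,0.1,0,3,1.55,0,0.1,0,3,1.55,0,0.1,0,3,1.55,0,0.1,0,3,1.55,0,0.1,0,3,1.55,0,0.1,0,3,1.55,0,0.1],
)

```text
time: 35.1
eef_pos: [0.5669, -0.0077, 0.1167]
tool_rot: [0.706, 0.02, 0.708, -0.02]
contact_force: [0.3, -1.0, -0.2]
opening: 0.0276
```

>>> play_rows(
  motion=[0,3,1.55,0,0.1,0,3,1.55,0,0.1,0,1.7,1,0,0.1,0,1,0.46,0,0.1,0,0,0,0,0.1,0,0,0,0,0.1,0,0,0,0,0.1],
)

```text
time: 35.98
eef_pos: [0.6178, 0.074, 0.1185]
tool_rot: [0.707, 0.02, 0.707, -0.021]
contact_force: [0.4, -0.3, -1.5]
opening: 0.0269
```

```bash
python3 pk.py cradio .0393;python3 held.py radio .0313 -.008
```

```text
t 35.98 pos [0.6178 0.074  0.1185] Rx [-0.    -0.001 -1.   ] open 0.0269 F [ 0.4 -0.3 -1.5] j7 1.48
turn -0.0016 shift [7.92 0.11 0.13]
tcp [0.6178 0.074  0.1185] F [ 0.4 -0.3 -1.5] expected [ 0.6258  0.0735 -0.0586]
top [ 0.6121  0.0565 -0.1589] 700.6 along/across mm [-12.6 -17.8] dyaw -0.1
side [0.6147 0.0329 0.6145] 461.3 along/across mm [ -8.7 -41.2] dyaw 0.673
```

View pics/held_radio.png

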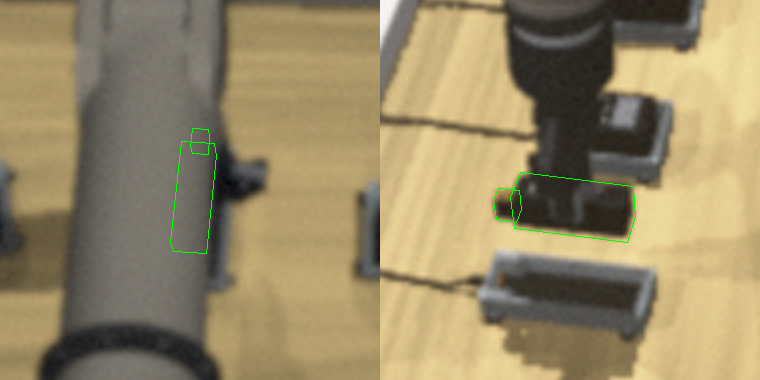

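>>> play_rows(
  motion=[1,0,0.06,0,0.1,2.3,0,0,0,0.1,1.9,0,0,0,0.1,0.7,0,0,0,0.1,0.5,0,0,0,0.1,0.4,0,0,0,0.1,0.3,0,0,0,0.1,0.3,0,0,0,0.1,0.2,0,0,0,0.1,0.1,0,0,0,0.1,0,0,0,0,0.1,0,0,0,0,0.1],
)

```text
time: 37.58
eef_pos: [0.6188, 0.0755, 0.0415]
tool_rot: [0.707, 0.02, 0.707, -0.02]
contact_force: [-0.4, -0.6, -0.6]
opening: 0.0273
```

```bash
python3 pk.py cradio .0393
```

```text
t 37.58 pos [0.6188 0.0755 0.0415] Rx [ 0.  0. -1.] open 0.0273 F [-0.4 -0.6 -0.6] j7 1.5
turn 0.0002 shift [ 0.22 -0.05  0.03]
```

>>> play_rows(
  motion=[0.1,0,0,0,0.1,0.1,0,0,0,0.1,0.1,0,0,0,0.1,0.05,0,0,0,0.1,0,0,0,0,0.1,0,0,0,0,0.1],
)

```text
time: 38.33
eef_pos: [0.6187, 0.0755, 0.0394]
tool_rot: [0.707, 0.02, 0.707, -0.02]
contact_force: [-2.8, -0.9, 7.1]
opening: 0.0269
```

>>> play_rows(
  motion=[0,0,0,0,0.4,0,0,0,0,0.6,0,0,0,0,0.8,0,0,0,0,1,0,0,0,0,1,-1,0,0,0,1,-3,0,0,0,1,-3,0,0,0,1,-3,0,0,0,1,-3,0,0,0,1,-3,0,-3,0,1,0,0,-3,0,1],
)

```text
time: 39.83
eef_pos: [0.5606, 0.0788, 0.2018]
tool_rot: [0.71, 0.021, 0.704, -0.02]
contact_force: [-0.3, -0.2, -0.1]
opening: 0.0855
```

>>> play_rows(
  motion=[0,3,-3,0,1,0,3,-3,0,1,0,3,-3,0,1,0,3,-3,0,1,0,3,-3,0,1,0,3,-3,0,1,0,3,-2,0,1,0,3,-2,0,1,0,3,-2,0,1,0,3,-1,0,1,0,3,0,0,1,0,2,0,0,1],
)

```text
time: 41.32
eef_pos: [0.3287, 0.4441, 0.1988]
tool_rot: [0.707, 0.02, 0.707, -0.019]
contact_force: [0.3, -0.9, -0.6]
opening: 0.0855
```

```bash
python3 - <<'E'
from h import *
from rig import capture,get_state
print(get_state()["eef_pos"],get_state()["qd"].round(2))
ims={n:capture(n) for n in CM};f=np.load("fit0.npy",allow_pickle=True).item()
for k in PK:
    for n in CM: 
        r,c=fit(ims,k,"p",f["c"+k],(n,),.008);print(k,n,(r-f["c"+k]).round(4),round(c,1))
for n in CM: cv2.imwrite(f"pics/{n}3.png",ims[n])
a=cv2.resize(ims["top"][95:245,145:345],(400,300),interpolation=cv2.INTER_CUBIC);b=cv2.resize(ims["side"][115:345,145:325],(400,511),interpolation=cv2.INTER_CUBIC)
M=np.zeros((511,800,3),np.uint8);M[:300,:400]=a;M[:,400:]=b;cv2.imwrite("pics/v3.png",M)
E
```

```text
[0.32871622 0.44410903 0.19879098] [-0.12  0.26 -0.02 -0.36  0.01  0.11 -0.16]
flight top [-0.0112  0.0058  0.1626] 262.8
flight side [-0.0087  0.0143 -0.1212] 174.0
radio top [-0.0127 -0.0014 -0.2272] 246.4
radio side [-0.0109  0.0132  0.0364] 285.3
goggle top [-0.0116  0.0065  0.0731] 256.1
goggle side [-0.0097  0.0135 -0.0793] 209.4
camera top [-0.0103 -0.007  -0.3654] 182.9
camera side [-0.012   0.0091 -0.0592] 416.0
```

View pics/v3.png

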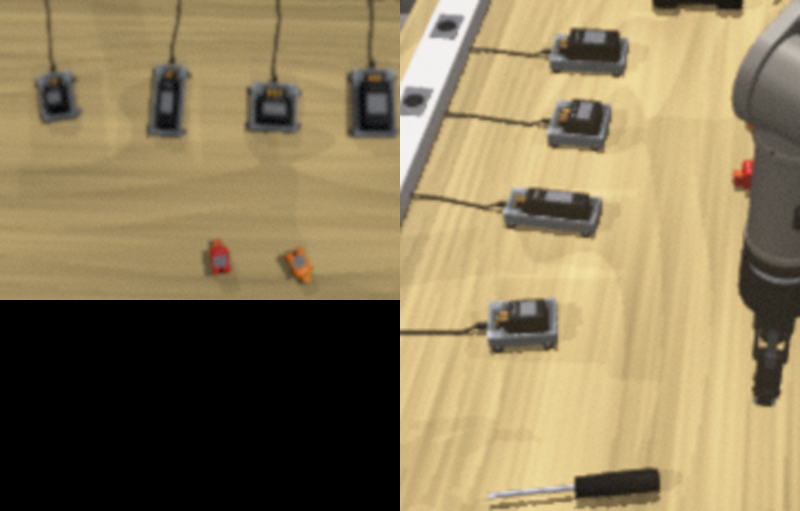

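```bash
python3 - <<'E'
from h import *
im=cv2.imread("pics/side3.png");f=np.load("fit0.npy",allow_pickle=True).item();L=[]
for k in PK:
    r,_=fit({"side":cv2.imread("pics/side0.png")},k,"c",f["c"+k],("side",))
    c=proj("side",[(r[0],r[1],.03)])[0].round().astype(int);a=im[c[1]-22:c[1]+22,c[0]-30:c[0]+30]
    a=cv2.resize(a,None,fx=6.5,fy=6.5,interpolation=cv2.INTER_CUBIC);b=a.copy()
    B,_=shape(k,"p",.008);top=B[B[:,2]>.02]
    h=cv2.convexHull((6.5*(proj("side",w(top,*r))-c+[30,22]+.5)-.5).round().astype(np.int32));cv2.polylines(b,[h],True,(0,255,0),1);L.append(b)
cv2.imwrite("pics/v4.png",np.vstack([np.hstack(L[:2]),np.hstack(L[2:])]))
E
```

```text
(no output)
```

View pics/v4.png

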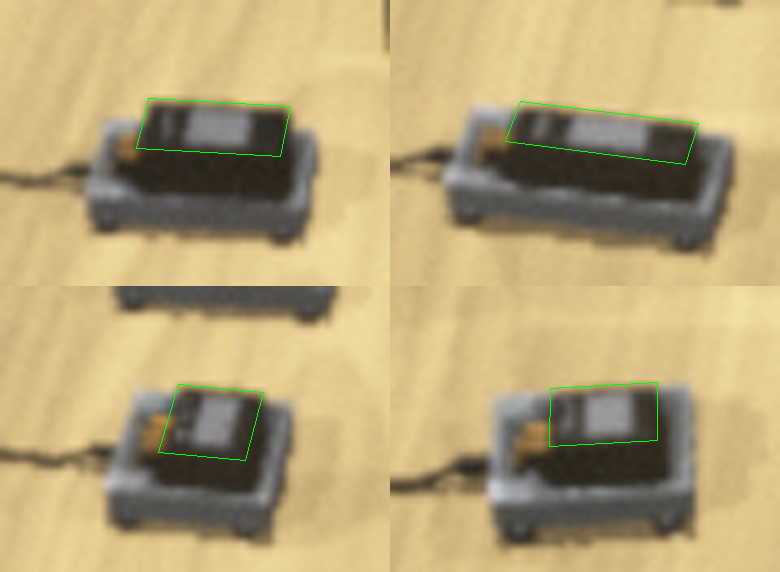

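>>> play_rows(
  motion=[0,0,0,0,1,0,0,0,0,1,0,0,0,0,1],
)

```text
time: 41.8
eef_pos: [0.3294, 0.4416, 0.1981]
tool_rot: [0.707, 0.02, 0.707, -0.021]
contact_force: [-0.2, 0.2, 0.4]
opening: 0.0849
```

```bash
python3 -c "
from rig import *
print(get_state()['qd'].round(3));print(finish_job())"
```

```text
[-0.003  0.004 -0.002 -0.003 -0.001  0.     0.   ]
the job is handed in; nothing more can be done
None
```

All four packs are in their matching cradles, and I handed the job in at about 42 s of the 102 s allowed. I set them down in the order goggle, camera, flight, radio. I lowered each one until it touched the pocket floor, with a contact force of 6–7 N, before opening the fingers. I never touched the transmitter, the screwdriver, or the red and orange look-alikes.

**Last checks:**
- **Height:** at release, each pack was within 0.3 mm of its home height, going by the gripper position.
- **Pictures:** the last pictures show all four packs flat with their noses in the slots. In the side view, their top edges run parallel to the predicted outline. They are all shifted by about the same 1 px, which matches the 2–4 mm disagreement I measured between the two cameras.

**Check that failed:** the automatic position fit of the seated packs was no use, because it could not tell the black packs from the grey housings. That final judgement therefore rests on the pictures and on the heights and contact forces.

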